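# Seat a bush deep in a bored stool leg with a steel push rod

### The job

Take the steel rod by its middle from its stand and push its nose partway into the brass-mouthed bore of the stool leg; let go, take it again near its blue tail end and push on until the red bush deep in the bore is fully home against its seat. Push gently: the bush slides stiffly, and when it comes up against its rubber seat and the force climbs, stop (never press on it with more than 18 N). Leave the rod in the bore, let go of it, and do not disturb the other things on the bench.

Things in the scene. Friction and masses are not known exactly. Their poses are not given: they have to be found in the camera images.
- rod_mid (a point): middle of the loose bright steel rod, on its axis, about 38 mm above the bench at the start. Rod 14 mm in diameter, 245 mm long, about 0.29 kg, lying level; its y axis runs along it to the nose, roughly world +y. Nose chamfered (9 mm across, over 4 mm); last 50 mm at the tail blue. Held far from its middle it swings down
- rod_nose (a point): centre of the rod's nose end, 122.5 mm from the middle along the rod's +y
- rod_tail (a point): centre of the rod's blue tail end, 122.5 mm from the middle along the rod's -y
- bore_mouth (a point): centre of the bore's mouth, 40 mm above the bench, in the brass plate on one end of the stool leg; y points straight into the bore (roughly world +y), z up. Round mouth 16 mm wide with a 3 mm chamfer; behind the 12 mm plate the channel is 17 mm wide. An 8 mm slot in the leg's top from 130 mm inwards shows the red bush
- leg: wooden stool leg with its brass mouth plate, 44 mm square (top 62 mm above the bench), 244 mm long, fixed on a plywood board 130 mm wide and 18 mm thick that begins at the mouth; origin on the bench right below the mouth, axes as bore_mouth
- bush (a joint): slide of the red bush in the bore, in m: 0 furthest out, 0.012 fully home on its seat. Starts at 0 to 0.004, resists with 5 to 8 N, stays where left. The rod's nose meets it 138 to 187 mm deep and has it home at 150 to 195 mm (differs each time, not measured); the seat is stiff rubber: firm to 9 N, then gives 1 mm per 5 N, and springs back
- stand: fixed wooden rod stand, base 50 x 160 x 10 mm; origin at the middle of its underside, y along the rod. The rod lies in two V saddles, 68 mm either side of its middle (14 mm long, up to 42 mm high), free to lift out
- glue: squat white glue jar, 60 mm across, 65 mm high, origin under its middle; bystander
- tape: roll of green tape, 100 mm across, 25 mm high, origin under its middle; bystander
- sander: cork sanding block with a red face, 90 x 60 x 33 mm, origin under its middle; bystander
- driver: red screwdriver, lying; bystander
- mallet: wooden mallet lying, head 70 x 120 x 60 mm, handle 220 mm long along its -x; origin under the head; bystander
- offcut: beech offcut 45 x 150 x 45 mm, origin under its middle; bystander
- screws: blue cup, 90 mm across, 50 mm high; bystander
Not all that is in view belongs to the job. What is meant by the part that bears rod_mid is not green or purple, and is the larger of those in its own colour.

How it is judged:
By the outcome, as a careful person would: the job done as asked, in the order asked, and still so for the second after the job is handed in, with the robot touching nothing.
It also fails if it takes over 64 s, if anything falls off the work surface, if the arm or the gripper's body presses on something with over 40 N, if the wrist force passes 120 N, or if a joint passes its speed limit or range.

### The arm

A 6-joint arm with a two-finger parallel gripper is mounted at the origin on the work surface. World frame = base frame: x ahead of the robot, y to its left, z up, the work surface at z = 0. Lengths are in m, angles in rad, forces in N, time in s.
With the tool pointing down it reaches from about 0.225 to 0.875 m from the base axis. Payload 3.4 kg.
Tool frame: the origin (TCP) lies on the centre line of the jaws, within the pads' length; the fingertips stand 19 mm ahead of it and the grasp point (between the pads) is the TCP; z points along the fingers, y is the direction in which the jaws open and shut (so a half turn about z gives the same grasp; the last joint's range is limited). The gripper opens to 85 mm and grips with 20 to 120 N. Pads are 22 mm wide; open, the fingers measure 114 mm over their backs; the gripper's body (76 mm by 85 mm) begins 54 mm behind the grasp point. The pads swing forward as they close: fully open they stand 13 mm farther back than shut.
Start: joints at [1.118, 0.276, 1.505, -0, 1.361, -0.121], TCP at [0.187, 0.544, 0.25] pointing down, gripper open.
Joint ranges: [-2.89, 2.89], [-0.75, 2.08], [0.22, 2.7], [-1.18, 4.32], [0.11, 2.71], [-2.7, 2.7]. Speed limits (rad/s): [2.57, 2.57, 3.14, 3.14, 3.14, 3.14].

### API

Orientations are given as a unit quaternion [w, x, y, z].
In Python, from rig import monitor, eyes, manip, models gives the robot as it stands.
- The arm moves only by the tool send_rows, never from a script. Its argument "deltas" is a list of rows, each an object with "dp": the shift along the world's x, y, z each as a share of 0.12 m, from -1 to 1, a list of three; "rotation": the turn, a rotation vector about the world's x, y, z each as a share of 0.5 rad, from -1 to 1, a list of three. In form: [{"dp": [dx, dy, dz], "rotation": [rx, ry, rz]}, ...]. A call has 1 to 12 rows; each row is the pose to reach, as a shift and turn from the pose commanded when the call began; what a row does not reach only later rows make up. A row lasts 1/12 s, in which the tool goes at most 41.7 mm and 7.16 degrees, less where a joint would pass 70% of its speed; a pose out of reach is approached as far as the arm can. A call with a number of a shift or a turn outside -1 to 1 is refused whole. A call with a gripper value outside its range is refused whole. "fingers" is the closure, from -1 (fully open) to 1 (shut), set as the call begins (left out, the last holds). The fingers move at their own pace and stop on an object; "grip_force" is the grip in N (left out, the last holds). Time passes only in rows, so rows that repeat a pose let the fingers close. It gives the time, the measured TCP pose, the force and the opening at its end, in the units of the state.
- monitor.get_state(): the state, without advancing time (a new reading comes with each control period).
- eyes.get_image(name): name is "side" or "top" or "wrist"; returns a dict with "color" (420x560x3 uint8, red, green, blue), "depth" (420x560 float32, m along the optical axis (not along the pixel's ray), 0 where there is no reading), "mtx" (3x3 intrinsics, pixels), "rvec" (rotation vector, rad) and "tvec" (3), from world to camera coordinates, as OpenCV has them. Camera axes: x right, y down, z forward; pixel columns grow to the right and rows downward; lengths in m; the calibration is good to about 2 mm. A picture is of the moment at which its call begins.
- manip.sign_off(): hands the job in, once; it reports no verdict.
Trained networks look in a picture, given as the dict that the camera call returned (one of the last four; its "shot" number tells which), for a name from the list of things; names that differ only in an ending like _2 or _b are one class to them, and where a whole thing is asked for, a point or a joint stands for the part that bears it (a point fixed in the world has none). Each returns a list of dicts, best first, with "score" (0 to 1); they miss things now and then, are a little off and sometimes report something else, mostly with a low value. They report only what shows in the picture. A call takes as long as a camera call. They do not tell look-alikes from the thing itself.
- models.find_in(name, picture): "box" ([left, top, right, bottom] in pixels, round what is visible of it).
The state is a dict: "clock": time; "qpos": joint angles; "qd": joint speeds; "effort": joint torques, N m; "position": TCP position; "ee_rot": TCP orientation; "contact_force": force on the tool from outside, world axes, zero at the start; "moment": the same for the moment, N m; "width": finger opening in m.
Only numpy, scipy, OpenCV 4.12 (cv2) and the standard library are available. Lean on these libraries where they do the work, as an engineer would, in place of code of your own. Each camera call takes 0.05 s, during which the arm holds its last target.

## Working session

There is one attempt and no reset: what is moved stays moved. The work goes in short steps, Python scripts to look and compute and a tool call to move; the robot and the scene stay as the last step left them, time stands still between calls to the robot, and variables do not carry over. Pictures are saved under pics/ and viewed, and the job is handed in when it is done.

Besides the shell and the picture viewer there is one more tool, called after "Emit:" by a JSON object that holds its "api" and its "payload", one argument or row to a line. send_rows: Moves the arm, as the interface text tells. Its arguments: {"type":"object","properties":{"deltas":{"type":"array","items":{"type":"object","properties":{"dp":{"type":"array","items":{"type":"number"}},"rotation":{"type":"array","items":{"type":"number"}}}}},"fingers":{"type":"number"},"grip_force":{"type":"number"}},"required":["deltas"]}

```bash
mkdir -p pics; ls
cat > h.py <<'E'
import numpy as np,cv2
from rig import monitor, eyes, manip, models
def save(im,n,crop=None,s=1):
    c=im["color"][:,:,::-1]
    if crop: l,t,r,b=crop; c=c[t:b,l:r]
    if s!=1: c=cv2.resize(c,None,fx=s,fy=s,interpolation=cv2.INTER_CUBIC)
    cv2.imwrite("pics/"+n,c)
def cloud(im):
    d=im["depth"];h,w=d.shape;K=im["mtx"]
    u,v=np.meshgrid(np.arange(w),np.arange(h))
    P=np.stack([(u-K[0,2])/K[0,0]*d,(v-K[1,2])/K[1,1]*d,d],-1)
    R=cv2.Rodrigues(np.array(im["rvec"],float))[0]
    W=(P-np.array(im["tvec"]).reshape(3))@R
    W[d<=0]=np.nan
    return W
E
python3 - <<'E'
from h import *
import pickle
for n in ["top","side","wrist"]:
    im=eyes.get_image(n); save(im,n+"0.png"); pickle.dump(im,open(n+"0.pkl","wb"))
    for k in ["rod_mid","bore_mouth","leg","stand","bush"]:
        print(n,k,[(np.round(r["box"]).astype(int).tolist(),round(r["score"],2)) for r in models.find_in(k,im)][:5])
print(monitor.get_state())
E
```

```text
pics
top rod_mid [([258, 225, 353, 236], 0.94), ([75, 296, 151, 355], 0.81), ([290, 274, 334, 310], 0.64), ([209, 232, 231, 300], 0.57)]
top bore_mouth [([110, 116, 220, 183], 0.62)]
top leg [([111, 118, 220, 180], 0.81)]
top stand [([274, 221, 334, 244], 0.75)]
top bush []
side rod_mid [([262, 222, 305, 287], 0.68), ([203, 275, 262, 296], 0.63), ([192, 213, 252, 225], 0.62), ([126, 171, 186, 191], 0.55)]
side bore_mouth [([265, 137, 323, 194], 0.96), ([266, 223, 300, 286], 0.19)]
side leg [([267, 137, 326, 192], 0.6)]
side stand [([262, 231, 300, 282], 0.76)]
side bush []
wrist rod_mid [([76, 169, 150, 312], 0.89)]
wrist bore_mouth []
wrist leg [([207, 325, 249, 355], 0.71)]
wrist stand []
wrist bush []
{'clock': 0.9, 'qpos': array([ 1.11802778e+00,  2.75871416e-01,  1.50488958e+00,  1.14485775e-05,
        1.36068894e+00, -1.21004512e-01]), 'qd': array([ 0.000757  ,  0.0001156 ,  0.00165041, -0.00113833,  0.00013649,
        0.00087241]), 'effort': array([ 6.35897068e-04, -4.16647589e+01, -2.46101475e+01, -2.01364896e-04,
        1.36709727e-04,  2.39901219e-06]), 'position': array([0.1873043 , 0.54367717, 0.25034849]), 'ee_rot': array([1.48219215e-05, 1.65123484e-01, 9.86272898e-01, 7.00244347e-05]), 'contact_force': array([0.19403808, 0.45059817, 0.56245376]), 'moment': array([-0.05923365,  0.00733446, -0.02164456]), 'width': 0.0855164945214067}
```

View pics/top0.png

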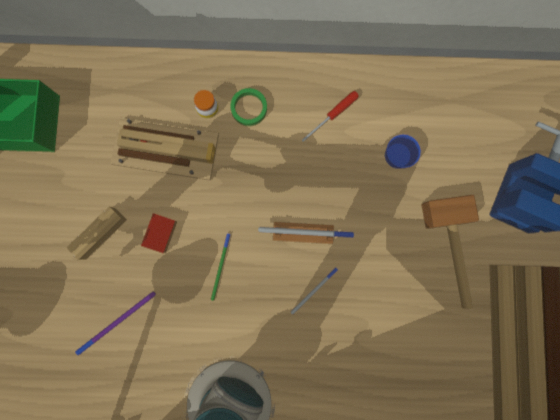

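View pics/side0.png

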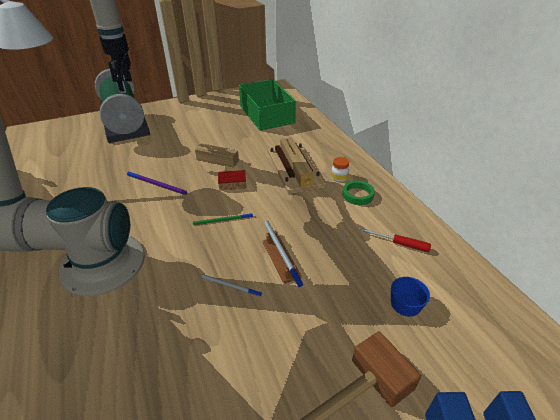

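View pics/wrist0.png

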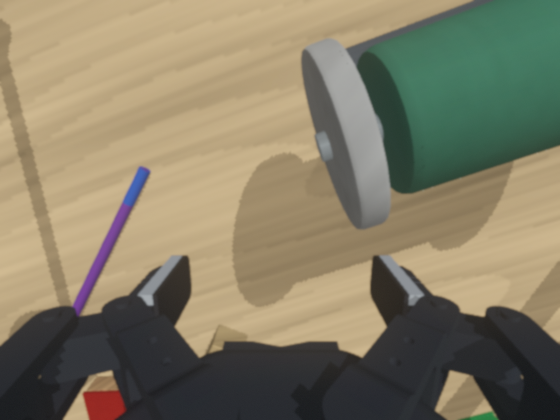

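Run:
```python
from h import *
import pickle
for n in ["top","side"]:
    im=pickle.load(open(n+"0.pkl","rb")); 
    pts=np.array([[0,0,0],[.187,.544,.25],[.4,0,0],[.4,.3,0],[0.4,-.3,0]],float)
    print(n,im["mtx"][0],np.round(cv2.projectPoints(pts,np.array(im["rvec"],float),np.array(im["tvec"],float),np.array(im["mtx"]),None)[0][:,0],0).tolist(), im["depth"].min(),im["depth"].max())
    W=cloud(im)
    pix={"top":[(262,230),(280,231),(306,232),(330,234),(348,234),(215,147),(165,130),(165,143),(400,350)],"side":[(268,225),(280,250),(298,282),(309,180),(295,160)]}[n]
    for u,v in pix: print(u,v,np.round(W[v,u],4))
im=pickle.load(open("top0.pkl","rb"))
save(im,"rodcrop.png",(240,205,370,325),5); save(im,"legcrop.png",(100,90,240,190),5)
im=pickle.load(open("side0.pkl","rb")); save(im,"sidecrop.png",(240,120,360,300),3.3)
```

```text
top [401.6963779    0.         274.66588912] [[229.0, 402.0], [-57.0, 342.0], [235.0, 245.0], [122.0, 242.0], [347.0, 248.0]] 0.0 1.9111245
262 230 [ 0.4393 -0.072   0.0429]
280 231 [ 0.438  -0.1182  0.0444]
306 232 [ 0.4374 -0.1849  0.0447]
330 234 [ 0.4338 -0.246   0.0479]
348 234 [ 0.4353 -0.2923  0.0467]
215 147 [0.6605 0.062  0.0173]
165 130 [0.7036 0.199  0.0161]
165 143 [0.6547 0.184  0.0624]
400 350 [ 0.1414 -0.4384  0.0012]
side [389.32288989   0.         284.50078261] [[103.0, 263.0], [125.0, 85.0], [244.0, 223.0], [216.0, 170.0], [285.0, 298.0]] 0.0 3.1555889
268 225 [ 0.4421 -0.0862  0.0478]
280 250 [ 0.4358 -0.1849  0.0447]
298 282 [ 0.4338 -0.2988  0.0436]
309 180 [0.6466 0.0671 0.0404]
295 160 [0.6405 0.162  0.0615]
```

View pics/rodcrop.png

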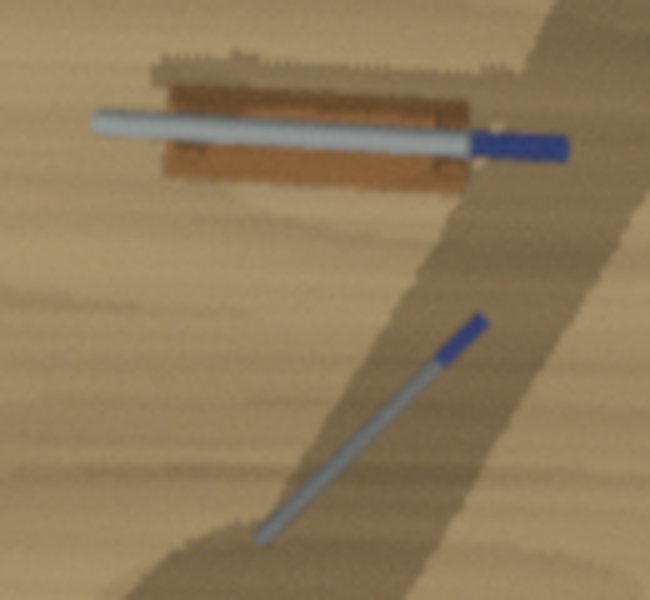

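View pics/legcrop.png

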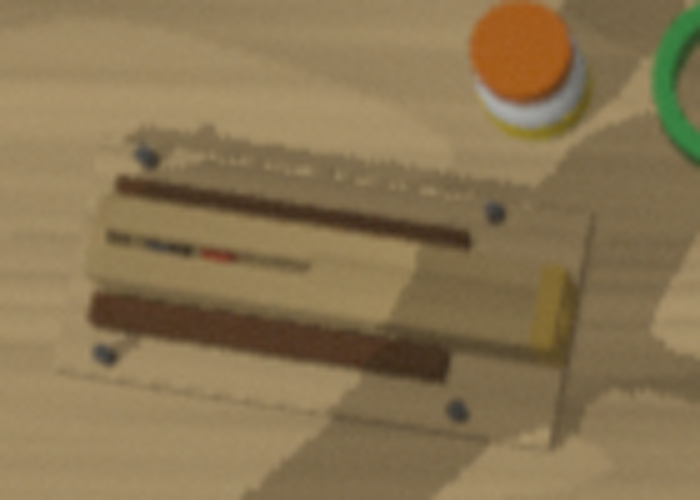

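View pics/sidecrop.png

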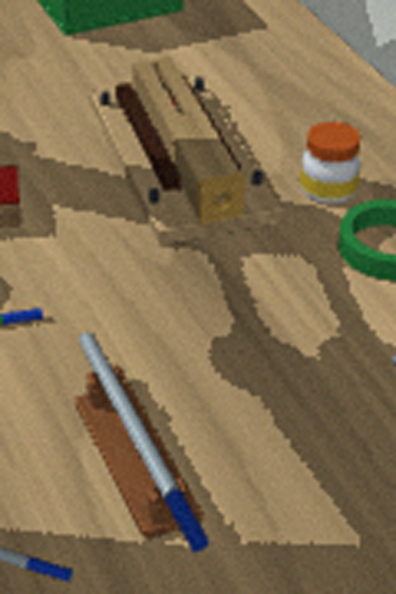

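```bash
cat > fit.py <<'E'
from h import *
import pickle
I={n:pickle.load(open(n+"0.pkl","rb")) for n in ["top","side"]}
Wt=cloud(I["top"]);Ws=cloud(I["side"])
for n,W in (("top",Wt),("side",Ws)):
    P=W.reshape(-1,3); C=I[n]["color"].reshape(-1,3).astype(int)
    m=(P[:,2]>.054)&(P[:,2]<.07)&(P[:,0]>.58)&(P[:,0]<.75)&(P[:,1]>.03)&(P[:,1]<.34)
    Q=P[m]; c,s,a=cv2.minAreaRect((Q[:,:2]*1000).astype(np.float32))
    print(n,"leg top",m.sum(),"z",np.median(Q[:,2]),c,s,a); print(np.round(cv2.boxPoints((c,s,a)),1).tolist())
    # per-y-slice mid x
    for y in np.arange(.06,.32,.03):
        k=abs(Q[:,1]-y)<.012
        if k.sum()>5: print("  y%.2f x %.4f..%.4f n%d"%(y,*np.percentile(Q[k,0],[2,98]),k.sum()))
    m=(P[:,2]>.034)&(P[:,2]<.06)&(P[:,0]>.40)&(P[:,0]<.47)&(P[:,1]>-.33)&(P[:,1]<-.03)
    sat=C.max(1)-C.min(1); grey=(sat<40)&(C.max(1)>90); blue=(C[:,2]-C[:,0]>40)
    for nm,k in (("grey",m&grey),("blue",m&blue),("both",m&(grey|blue))):
        Q=P[k]; print(n,nm,len(Q),"y",Q[:,1].min(),Q[:,1].max(),"z",np.median(Q[:,2]))
    f=np.polyfit(Q[:,1],Q[:,0],1); print("rod x=%.4f at y=-.18, slope %.4f"%(np.polyval(f,-.18),f[0]))
E
python3 fit.py
```

```text
top leg top 1583 z 0.06232149899744657 (694.8407592773438, 180.2455291748047) (245.14785766601562, 131.83200073242188) 82.81409454345703
[[614.0999755859375, 66.9000015258789], [744.9000244140625, 50.400001525878906], [775.5999755859375, 293.6000061035156], [644.7999877929688, 310.1000061035156]]
  y0.06 x 0.6147..0.6584 n62
  y0.09 x 0.6173..0.7490 n182
  y0.12 x 0.6218..0.6647 n163
  y0.15 x 0.6256..0.6687 n166
  y0.18 x 0.6285..0.6726 n164
  y0.21 x 0.6331..0.6773 n144
  y0.24 x 0.6368..0.6801 n141
  y0.27 x 0.6407..0.6851 n138
  y0.30 x 0.6445..0.6877 n120
top grey 454 y -0.3057470395981604 -0.06146876379976311 z 0.043799312276730444
top blue 69 y -0.3036051130134386 -0.25879084370461536 z 0.045518357178232945
top both 523 y -0.3057470395981604 -0.06146876379976311 z 0.04407855494306347
rod x=0.4377 at y=-.18, slope 0.0309
side leg top 575 z 0.06270219291314433 (693.5974731445312, 180.42037963867188) (249.2687530517578, 131.3507080078125) 84.09441375732422
[[615.4000244140625, 63.20000076293945], [746.0999755859375, 49.70000076293945], [771.7000122070312, 297.6000061035156], [641.0999755859375, 311.20001220703125]]
  y0.06 x 0.6174..0.6587 n48
  y0.09 x 0.6195..0.7497 n69
  y0.12 x 0.6230..0.6661 n62
  y0.15 x 0.6264..0.6709 n59
  y0.18 x 0.6293..0.6761 n54
  y0.21 x 0.6333..0.6778 n47
  y0.24 x 0.6375..0.6816 n45
  y0.27 x 0.6425..0.6847 n48
  y0.30 x 0.6461..0.6901 n39
side grey 271 y -0.2542997926215481 -0.06479282665738768 z 0.04441665971094665
side blue 101 y -0.3065989975610893 -0.2529768594664054 z 0.04456718167883147
side both 372 y -0.3065989975610893 -0.06479282665738768 z 0.04445331019460268
rod x=0.4384 at y=-.18, slope 0.0274
```

```bash
cat >> fit.py <<'E'
print('-----')
for n,W in (("top",Wt),("side",Ws)):
    P=W.reshape(-1,3)
    m=(P[:,2]>.054)&(P[:,2]<.07)&(P[:,0]>.58)&(P[:,0]<.705)&(P[:,1]>.03)&(P[:,1]<.34)
    Q=P[m]; c,s,a=cv2.minAreaRect((Q[:,:2]*1000).astype(np.float32)); 
    print(n,c,s,a); print(np.round(cv2.boxPoints((c,s,a)),1).tolist())
    if n=="side":
        m=(P[:,2]>.022)&(P[:,2]<.059)&(P[:,0]>.61)&(P[:,0]<.67)&(P[:,1]>.03)&(P[:,1]<.09)
        Q=P[m]; print("front",m.sum(),Q.mean(0)); print(np.round(np.percentile(Q,[5,25,50,75,95],axis=0),4))
E
python3 fit.py | sed -n '/-----/,$p'
```

```text
-----
top (652.0640258789062, 185.62164306640625) (245.08709716796875, 45.34104919433594) 82.56341552734375
[[613.7000122070312, 67.0], [658.7000122070312, 61.20000076293945], [690.4000244140625, 304.20001220703125], [645.4000244140625, 310.1000061035156]]
side (653.1676635742188, 184.55917358398438) (249.01220703125, 47.11139678955078) 82.59282684326172
[[613.7999877929688, 64.0999984741211], [660.5, 58.099998474121094], [692.5999755859375, 305.0], [645.9000244140625, 311.1000061035156]]
front 141 [0.63609259 0.06871059 0.03950311]
[[0.6175 0.0616 0.0242]
 [0.622  0.0642 0.0303]
 [0.637  0.067  0.037 ]
 [0.6474 0.0705 0.0502]
 [0.6583 0.0845 0.0572]]
```

Emit:
{"api": "send_rows", "payload": {
  "deltas": [
    {"dp":[0.12,-0.34,0],"rotation":[0,0,-0.25]},
    {"dp":[0.23,-0.67,0],"rotation":[0,0,-0.5]},
    {"dp":[0.35,-1,0],"rotation":[0,0,-0.75]},
    {"dp":[0.35,-1,0],"rotation":[0,0,-0.75]}
  ],
  "fingers": -0.3,
  "grip_force": 50
}}

```text
clock: 1.23
position: [0.23, 0.4175, 0.2501]
ee_rot: [0.001, 0.349, 0.937, -0.003]
contact_force: [0.0, -0.3, -0.5]
width: 0.0555
```

Emit:
{"api": "send_rows", "payload": {
  "deltas": [
    {"dp":[0.12,-0.34,0],"rotation":[0,0,-0.2]},
    {"dp":[0.23,-0.67,0],"rotation":[0,0,-0.4]},
    {"dp":[0.35,-1,0],"rotation":[0,0,-0.6]}
  ]
}}

```text
clock: 1.48
position: [0.2706, 0.3046, 0.2504]
ee_rot: [0.0, 0.483, 0.875, 0.0]
contact_force: [0.9, 0.5, 0.9]
width: 0.0552
```

Emit:
{"api": "send_rows", "payload": {
  "deltas": [
    {"dp":[0.12,-0.34,0],"rotation":[0,0,-0.2]},
    {"dp":[0.23,-0.67,0],"rotation":[0,0,-0.4]},
    {"dp":[0.35,-1,0],"rotation":[0,0,-0.6]}
  ]
}}

```text
clock: 1.73
position: [0.312, 0.1863, 0.2507]
ee_rot: [0.0, 0.609, 0.793, 0.001]
contact_force: [1.0, -0.3, -0.4]
width: 0.0553
```

Emit:
{"api": "send_rows", "payload": {
  "deltas": [
    {"dp":[0.12,-0.34,0],"rotation":[0,0,-0.2]},
    {"dp":[0.23,-0.67,0],"rotation":[0,0,-0.4]},
    {"dp":[0.35,-1,0],"rotation":[0,0,-0.6]}
  ]
}}

```text
clock: 1.98
position: [0.3534, 0.068, 0.2508]
ee_rot: [0.0, 0.721, 0.693, 0.001]
contact_force: [1.3, 0.7, -0.5]
width: 0.0556
```

Emit:
{"api": "send_rows", "payload": {
  "deltas": [
    {"dp":[0.12,-0.34,0],"rotation":[0,0,0]},
    {"dp":[0.23,-0.67,0],"rotation":[0,0,0]},
    {"dp":[0.35,-1,0],"rotation":[0,0,0]},
    {"dp":[0.35,-1,0],"rotation":[0,0,0]}
  ]
}}

```text
clock: 2.32
position: [0.3985, -0.057, 0.2509]
ee_rot: [0.003, 0.722, 0.692, -0.0]
contact_force: [0.9, 0.2, -0.2]
width: 0.0556
```

Emit:
{"api": "send_rows", "payload": {
  "deltas": [
    {"dp":[0.11,-0.34,-0.2],"rotation":[0,0,0.01]},
    {"dp":[0.22,-0.67,-0.5],"rotation":[0,0,0.02]},
    {"dp":[0.33,-1,-0.8],"rotation":[0,0,0.025]},
    {"dp":[0.33,-1,-0.8],"rotation":[0,0,0.025]}
  ]
}}

```text
clock: 2.65
position: [0.4354, -0.1718, 0.1531]
ee_rot: [0.0, 0.715, 0.699, 0.0]
contact_force: [1.0, -0.4, 0.0]
width: 0.0554
```

Run:
```python
from h import *
im=eyes.get_image("wrist"); save(im,"w1.png")
s=monitor.get_state(); print(s["clock"],s["position"],s["ee_rot"],s["contact_force"])
pts=np.array([[.4377,-.184,.038],[.4412,-.0615,.038],[.4342,-.3065,.038]])
print(np.round(cv2.projectPoints(pts,np.array(im["rvec"],float),np.array(im["tvec"],float),np.array(im["mtx"]),None)[0][:,0],0).tolist())
W=cloud(im)
P=W.reshape(-1,3); C=im["color"].reshape(-1,3).astype(int)
m=(P[:,2]>.034)&(P[:,2]<.06)&(P[:,0]>.40)&(P[:,0]<.47)&(P[:,1]>-.33)&(P[:,1]<-.03)
sat=C.max(1)-C.min(1); k=m&(((sat<40)&(C.max(1)>90))|(C[:,2]-C[:,0]>40))
Q=P[k]; print(len(Q),Q.min(0),Q.max(0))
f=np.polyfit(Q[:,1],Q[:,0],1);print(f,np.polyval(f,-.184))
```

```text
2.7 [ 0.43570661 -0.17500133  0.14948223] [-6.00618919e-04  7.15724762e-01  6.98380465e-01 -1.55898919e-03] [ 1.29999601 -3.35103727 -2.27193002]
[[281.0, 224.0], [282.0, 65.0], [281.0, 347.0]]
4735 [ 0.43200101 -0.30029666  0.03493418] [ 0.4517766  -0.06157915  0.0485427 ]
[0.02947029 0.44713728] 0.44171474939450023
```

View pics/w1.png

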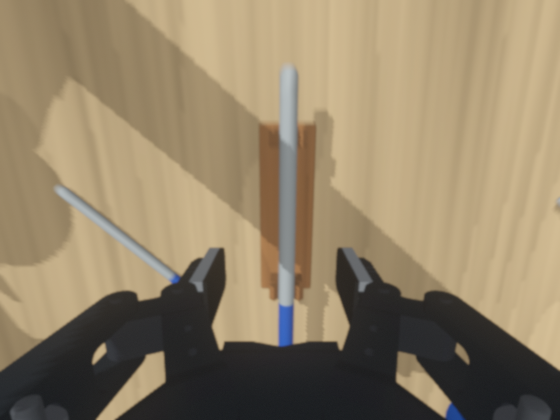

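Emit:
{"api": "send_rows", "payload": {
  "deltas": [
    {"dp":[0.025,-0.064,-0.27],"rotation":[0,0,0]},
    {"dp":[0.025,-0.064,-0.53],"rotation":[0,0,0]},
    {"dp":[0.025,-0.064,-0.53],"rotation":[0,0,0]},
    {"dp":[0.025,-0.064,-0.53],"rotation":[0,0,0]}
  ]
}}

```text
clock: 3.03
position: [0.4368, -0.1768, 0.0899]
ee_rot: [-0.002, 0.715, 0.699, -0.0]
contact_force: [-0.6, 0.2, 1.0]
width: 0.0557
```

```bash
cat > w.py <<'E'
from h import *
import sys
im=eyes.get_image("wrist"); save(im,sys.argv[1])
s=monitor.get_state(); print(s["clock"],s["position"],s["ee_rot"],s["contact_force"])
x,y,z=s["position"]
pts=np.array([[.44,-.184,.038],[x,y,.038],[x,y+.05,.038],[x,y,z]])
print(np.round(cv2.projectPoints(pts,np.array(im["rvec"],float),np.array(im["tvec"],float),np.array(im["mtx"]),None)[0][:,0],0).tolist())
W=cloud(im)
P=W.reshape(-1,3); C=im["color"].reshape(-1,3).astype(int)
m=(P[:,2]>.034)&(P[:,2]<.06)&(P[:,0]>.40)&(P[:,0]<.47)&(P[:,1]>-.33)&(P[:,1]<-.03)
sat=C.max(1)-C.min(1); k=m&(((sat<40)&(C.max(1)>90))|(C[:,2]-C[:,0]>40))
Q=P[k]; print(len(Q),Q.min(0),Q.max(0))
f=np.polyfit(Q[:,1],Q[:,0],1);print(f,np.polyval(f,-.184))
E
python3 w.py w2.png
```

```text
3.0833 [ 0.43808404 -0.1774924   0.09131936] [-1.37355841e-04  7.15097760e-01  6.99024440e-01  8.53390370e-05] [-0.3630905   0.42196347 -0.01771066]
[[283.0, 248.0], [280.0, 238.0], [278.0, 157.0], [280.0, 280.0]]
7503 [ 0.43203093 -0.25438687  0.03415364] [ 0.45161441 -0.06038407  0.04796755]
[0.02984175 0.44699647] 0.4415055836966763
```

View pics/w2.png

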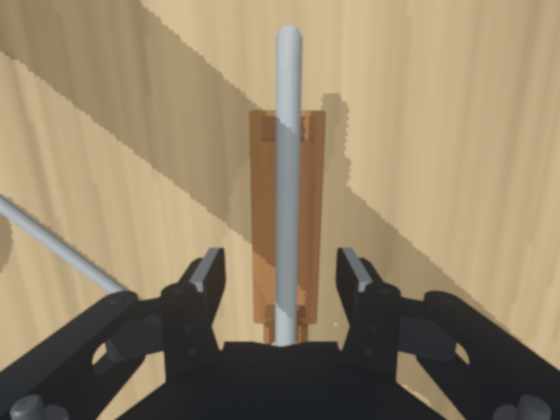

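Emit:
{"api": "send_rows", "payload": {
  "deltas": [
    {"dp":[0.027,-0.054,-0.15],"rotation":[0,0,-0.01]},
    {"dp":[0.027,-0.054,-0.3],"rotation":[0,0,-0.01]},
    {"dp":[0.027,-0.054,-0.436],"rotation":[0,0,-0.01]},
    {"dp":[0.027,-0.054,-0.436],"rotation":[0,0,-0.01]},
    {"dp":[0.027,-0.054,-0.436],"rotation":[0,0,-0.01]}
  ]
}}

```text
clock: 3.5
position: [0.4418, -0.1844, 0.0398]
ee_rot: [0.001, 0.717, 0.697, 0.0]
contact_force: [0.1, -0.2, 0.3]
width: 0.0555
```

Emit:
{"api": "send_rows", "payload": {
  "deltas": [
    {"dp":[0,0,0],"rotation":[0,0,0]},
    {"dp":[0,0,0],"rotation":[0,0,0]},
    {"dp":[0,0,0],"rotation":[0,0,0]},
    {"dp":[0,0,0],"rotation":[0,0,0]},
    {"dp":[0,0,0],"rotation":[0,0,0]},
    {"dp":[0,0,0],"rotation":[0,0,0]},
    {"dp":[0,0,0],"rotation":[0,0,0]},
    {"dp":[0,0,0],"rotation":[0,0,0]}
  ],
  "fingers": 1,
  "grip_force": 60
}}

```text
clock: 4.17
position: [0.44, -0.1846, 0.0397]
ee_rot: [-0.0, 0.717, 0.697, -0.001]
contact_force: [-4.5, -0.7, 7.8]
width: 0.012
```

Emit:
{"api": "send_rows", "payload": {
  "deltas": [
    {"dp":[0,0,0.2],"rotation":[0,0,0]},
    {"dp":[0,0,0.42],"rotation":[0,0,0]},
    {"dp":[0.25,0.13,0.42],"rotation":[0,0,0]},
    {"dp":[0.5,0.27,0.42],"rotation":[0,0,-0.07]},
    {"dp":[0.75,0.4,0.42],"rotation":[0,0,-0.14]},
    {"dp":[1,0.54,0.42],"rotation":[0,0,-0.2]},
    {"dp":[1,0.54,0.42],"rotation":[0,0,-0.2]}
  ]
}}

```text
clock: 4.75
position: [0.5676, -0.1175, 0.0895]
ee_rot: [0.003, 0.751, 0.661, 0.003]
contact_force: [0.2, -1.6, -3.2]
width: 0.012
```

Emit:
{"api": "send_rows", "payload": {
  "deltas": [
    {"dp":[0.16,0.09,0],"rotation":[0,0,0]},
    {"dp":[0.32,0.18,0],"rotation":[0,0,0]},
    {"dp":[0.48,0.27,0],"rotation":[0,0,0]},
    {"dp":[0.48,0.27,0],"rotation":[0,0,0]},
    {"dp":[0.48,0.27,0],"rotation":[0,0,0]}
  ]
}}

```text
clock: 5.17
position: [0.6188, -0.0867, 0.0884]
ee_rot: [-0.0, 0.75, 0.661, -0.0]
contact_force: [-1.1, 0.0, -3.1]
width: 0.0117
```

```bash
cat > look.py <<'E'
from h import *
import sys,pickle
t=sys.argv[1]
s=monitor.get_state(); print(s["clock"],s["position"],s["ee_rot"],s["contact_force"],s["width"])
for n in sys.argv[2:]:
    im=eyes.get_image(n); save(im,f"{n}_{t}.png"); pickle.dump(im,open(f"{n}_{t}.pkl","wb"))
E
python3 look.py a top side wrist
python3 - <<'E'
from h import *
import pickle
for n,b in(("top",(100,80,300,230)),("side",(230,110,350,290))):
    save(pickle.load(open(n+"_a.pkl","rb")),n+"_ac.png",b,3.3)
E
```

```text
5.1667 [ 0.61878617 -0.08666317  0.08838802] [-2.59352264e-04  7.50499676e-01  6.60870716e-01 -2.58192900e-04] [-1.05673579  0.01637702 -3.13620453] 0.011711679670250691
```

View pics/top_ac.png

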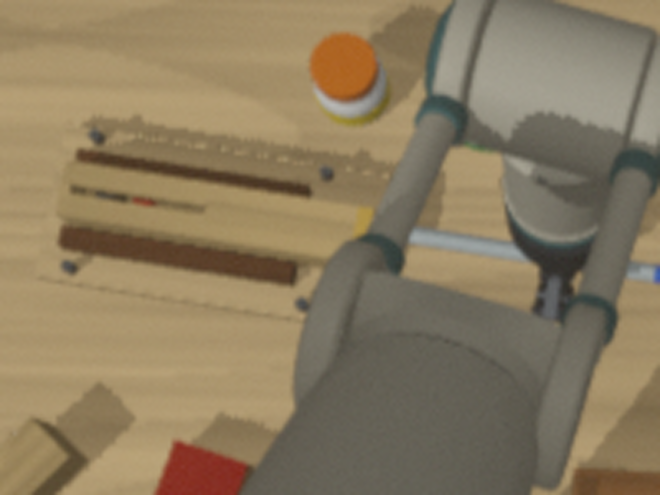

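View pics/side_ac.png

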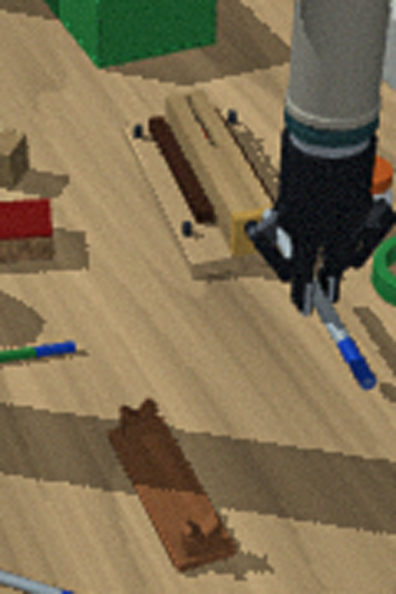

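View pics/wrist_a.png

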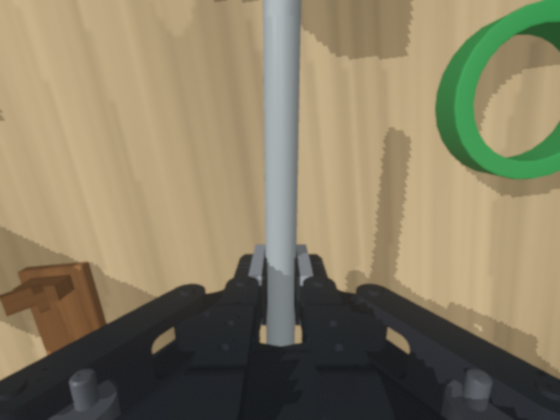

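Run:
```python
from h import *
import pickle
tp=np.array([.6188,-.0867,.0884]); d=np.array([.1266,.992])
for n in("top","side","wrist"):
    im=pickle.load(open(n+"_a.pkl","rb"))
    P=cloud(im).reshape(-1,3); C=im["color"].reshape(-1,3).astype(int)
    r=P[:,:2]-tp[:2]; a=r@d; l=r@np.array([d[1],-d[0]])
    sat=C.max(1)-C.min(1)
    k=(abs(l)<.014)&(abs(a)<.14)&(P[:,2]>.075)&(P[:,2]<.11)&((sat<45)|(C[:,2]-C[:,0]>40))&(C.max(1)>70)
    print(n,k.sum())
    for lo in np.arange(-.13,.13,.02):
        q=k&(a>=lo)&(a<lo+.02)
        if q.sum()>4: print("  a%.2f n%d lat med %.4f [%.4f %.4f] ztop %.4f"%(lo+.01,q.sum(),np.median(l[q]),*np.percentile(l[q],[3,97]),np.percentile(P[q,2],90)))
    print(a[k].min(),a[k].max())
```

```text
top 349
  a-0.12 n26 lat med -0.0050 [-0.0095 0.0037] ztop 0.0958
  a-0.10 n45 lat med -0.0043 [-0.0094 0.0033] ztop 0.0956
  a-0.08 n46 lat med -0.0042 [-0.0093 0.0031] ztop 0.0951
  a-0.06 n45 lat med -0.0046 [-0.0093 0.0029] ztop 0.0958
  a0.04 n41 lat med -0.0040 [-0.0091 0.0042] ztop 0.0947
  a0.06 n44 lat med -0.0033 [-0.0084 0.0036] ztop 0.0956
  a0.08 n43 lat med -0.0032 [-0.0085 0.0042] ztop 0.0953
  a0.10 n46 lat med -0.0031 [-0.0086 0.0039] ztop 0.0948
  a0.12 n9 lat med -0.0022 [-0.0082 0.0026] ztop 0.0948
-0.1215987788519041 0.11451780550410168
side 234
  a-0.12 n32 lat med -0.0031 [-0.0081 0.0034] ztop 0.0948
  a-0.10 n30 lat med -0.0046 [-0.0087 0.0030] ztop 0.0943
  a-0.08 n29 lat med -0.0049 [-0.0084 0.0023] ztop 0.0945
  a-0.06 n26 lat med -0.0045 [-0.0086 0.0029] ztop 0.0945
  a-0.04 n26 lat med -0.0028 [-0.0082 0.0026] ztop 0.0954
  a-0.02 n40 lat med -0.0061 [-0.0128 0.0094] ztop 0.1010
  a0.00 n15 lat med 0.0005 [-0.0107 0.0109] ztop 0.1002
  a0.06 n14 lat med -0.0057 [-0.0079 -0.0018] ztop 0.0948
  a0.08 n14 lat med -0.0031 [-0.0073 0.0010] ztop 0.0955
  a0.12 n6 lat med -0.0041 [-0.0072 -0.0011] ztop 0.0944
-0.12354011992188912 0.1253215114056132
wrist 12297
  a-0.04 n179 lat med -0.0001 [-0.0069 0.0066] ztop 0.0944
  a-0.02 n1062 lat med -0.0001 [-0.0062 0.0061] ztop 0.0947
  a0.00 n1802 lat med 0.0002 [-0.0118 0.0120] ztop 0.1029
  a0.02 n1663 lat med -0.0000 [-0.0103 0.0107] ztop 0.0952
  a0.04 n1573 lat med 0.0004 [-0.0060 0.0067] ztop 0.0946
  a0.06 n1803 lat med 0.0004 [-0.0060 0.0068] ztop 0.0946
  a0.08 n2051 lat med 0.0004 [-0.0058 0.0069] ztop 0.0946
  a0.10 n2164 lat med 0.0008 [-0.0058 0.0070] ztop 0.0947
-0.036071959808678014 0.10964424365900705
```

Emit:
{"api": "send_rows", "payload": {
  "deltas": [
    {"dp":[0.007,0,-0.2],"rotation":[0,0,0]},
    {"dp":[0.007,0,-0.397],"rotation":[0,0,0]},
    {"dp":[0.007,0,-0.397],"rotation":[0,0,0]},
    {"dp":[0.007,0,-0.397],"rotation":[0,0,0]},
    {"dp":[0.007,0,-0.397],"rotation":[0,0,0]}
  ]
}}

```text
clock: 5.73
position: [0.6196, -0.0878, 0.0421]
ee_rot: [0.0, 0.751, 0.66, 0.0]
contact_force: [-0.4, -0.1, -2.3]
width: 0.0118
```

```bash
python3 look.py b side wrist
python3 - <<'E'
from h import *
import pickle
save(pickle.load(open("side_b.pkl","rb")),"side_bc.png",(260,160,340,240),7)
E
```

```text
5.7333 [ 0.61956556 -0.08777276  0.04206954] [4.41079833e-04 7.51245044e-01 6.60023199e-01 2.58331768e-04] [-0.41901033 -0.08451989 -2.25887516] 0.011810007186115638
```

View pics/side_bc.png

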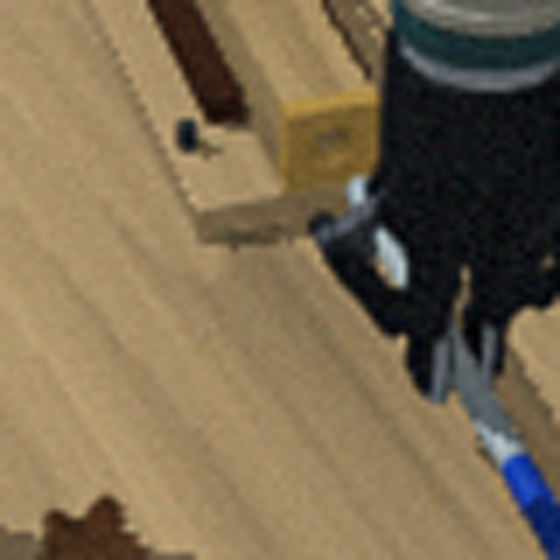

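View pics/wrist_b.png

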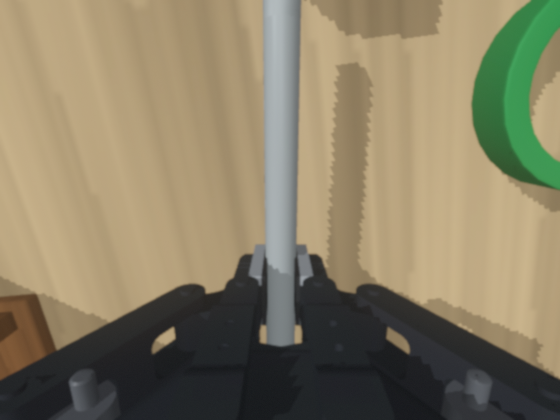

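Emit:
{"api": "send_rows", "payload": {
  "deltas": [
    {"dp":[0.013,0.1,-0.005],"rotation":[0,0,0]},
    {"dp":[0.026,0.2,-0.005],"rotation":[0,0,0]},
    {"dp":[0.029,0.22,-0.005],"rotation":[0,0,0]},
    {"dp":[0.029,0.22,-0.005],"rotation":[0,0,0]}
  ]
}}

```text
clock: 6.17
position: [0.6231, -0.0592, 0.041]
ee_rot: [0.0, 0.75, 0.661, 0.0]
contact_force: [-0.1, 0.3, -2.7]
width: 0.012
```

Emit:
{"api": "send_rows", "payload": {
  "deltas": [
    {"dp":[0.004,0.033,0],"rotation":[0,0,0]},
    {"dp":[0.009,0.066,0],"rotation":[0,0,0]},
    {"dp":[0.009,0.066,0],"rotation":[0,0,0]},
    {"dp":[0.009,0.066,0],"rotation":[0,0,0]}
  ]
}}

```text
clock: 6.5
position: [0.6239, -0.0527, 0.0405]
ee_rot: [-0.0, 0.751, 0.66, -0.0]
contact_force: [-0.7, -0.0, -3.3]
width: 0.0117
```

Emit:
{"api": "send_rows", "payload": {
  "deltas": [
    {"dp":[0.004,0.033,0],"rotation":[0,0,0]},
    {"dp":[0.009,0.066,0],"rotation":[0,0,0]},
    {"dp":[0.009,0.066,0],"rotation":[0,0,0]},
    {"dp":[0.009,0.066,0],"rotation":[0,0,0]}
  ]
}}

```text
clock: 6.83
position: [0.625, -0.0446, 0.0405]
ee_rot: [-0.0, 0.751, 0.66, 0.0]
contact_force: [0.3, 0.1, -3.7]
width: 0.0121
```

Emit:
{"api": "send_rows", "payload": {
  "deltas": [
    {"dp":[0.007,0.055,0],"rotation":[0,0,0]},
    {"dp":[0.014,0.11,0],"rotation":[0,0,0]},
    {"dp":[0.021,0.165,0],"rotation":[0,0,0]},
    {"dp":[0.021,0.165,0],"rotation":[0,0,0]}
  ]
}}

```text
clock: 7.17
position: [0.6278, -0.0235, 0.0406]
ee_rot: [-0.0, 0.751, 0.661, 0.0]
contact_force: [0.5, -0.5, -2.6]
width: 0.012
```

Emit:
{"api": "send_rows", "payload": {
  "deltas": [
    {"dp":[0.007,0.055,0],"rotation":[0,0,0]},
    {"dp":[0.014,0.11,0],"rotation":[0,0,0]},
    {"dp":[0.021,0.165,0],"rotation":[0,0,0]},
    {"dp":[0.021,0.165,0],"rotation":[0,0,0]}
  ]
}}

```text
clock: 7.5
position: [0.6303, -0.0037, 0.0406]
ee_rot: [-0.0, 0.751, 0.661, 0.001]
contact_force: [-0.7, -0.4, -3.0]
width: 0.0121
```

Emit:
{"api": "send_rows", "payload": {
  "deltas": [
    {"dp":[0.007,0.055,0],"rotation":[0,0,0]},
    {"dp":[0.014,0.11,0],"rotation":[0,0,0]},
    {"dp":[0.021,0.165,0],"rotation":[0,0,0]},
    {"dp":[0.021,0.165,0],"rotation":[0,0,0]}
  ]
}}

```text
clock: 7.83
position: [0.6328, 0.016, 0.0406]
ee_rot: [-0.0, 0.751, 0.66, 0.001]
contact_force: [-0.4, 0.9, -1.4]
width: 0.0121
```

Emit:
{"api": "send_rows", "payload": {
  "deltas": [
    {"dp":[0.007,0.055,0],"rotation":[0,0,0]},
    {"dp":[0.014,0.11,0],"rotation":[0,0,0]},
    {"dp":[0.019,0.145,0],"rotation":[0,0,0]},
    {"dp":[0.019,0.145,0],"rotation":[0,0,0]}
  ]
}}

```text
clock: 8.17
position: [0.635, 0.0331, 0.0407]
ee_rot: [-0.0, 0.751, 0.66, 0.0]
contact_force: [-1.6, 1.8, -1.8]
width: 0.012
```

Emit:
{"api": "send_rows", "payload": {
  "deltas": [
    {"dp":[0.005,0.04,0],"rotation":[0,0,0]},
    {"dp":[0.01,0.083,0],"rotation":[0,0,0]},
    {"dp":[0.01,0.083,0],"rotation":[0,0,0]},
    {"dp":[0.01,0.083,0],"rotation":[0,0,0]}
  ]
}}

```text
clock: 8.5
position: [0.6361, 0.0426, 0.0406]
ee_rot: [-0.0, 0.751, 0.66, 0.0]
contact_force: [-2.2, 1.5, -0.5]
width: 0.0121
```

```bash
python3 look.py c side wrist
python3 - <<'E'
from h import *
import pickle
save(pickle.load(open("side_c.pkl","rb")),"side_cc.png",(260,140,340,240),6)
E
```

```text
8.5 [0.63610648 0.04261681 0.04060407] [-3.70600120e-04  7.51084337e-01  6.60206020e-01  4.39250484e-04] [-2.19362521  1.49182387 -0.51288925] 0.012135330039424444
```

View pics/side_cc.png

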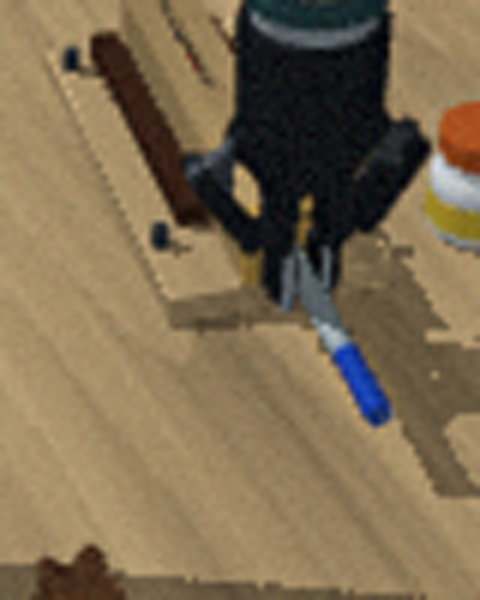

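View pics/wrist_c.png

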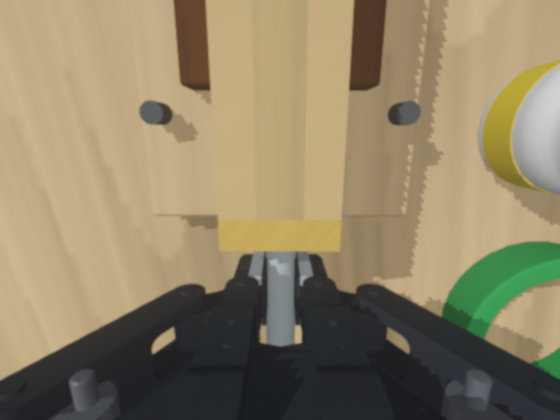

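Emit:
{"api": "send_rows", "payload": {
  "deltas": [
    {"dp":[0,0,0],"rotation":[0,0,0]},
    {"dp":[0,0,0],"rotation":[0,0,0]},
    {"dp":[0,0,0],"rotation":[0,0,0]},
    {"dp":[0,0,0],"rotation":[0,0,0]},
    {"dp":[0,0,0],"rotation":[0,0,0]},
    {"dp":[0,0,0],"rotation":[0,0,0]}
  ],
  "fingers": -0.3
}}

```text
clock: 9.1
position: [0.6363, 0.0416, 0.0407]
ee_rot: [0.0, 0.751, 0.66, 0.0]
contact_force: [-0.5, 0.8, 0.6]
width: 0.0551
```

Emit:
{"api": "send_rows", "payload": {
  "deltas": [
    {"dp":[-0.036,-0.276,0],"rotation":[0,0,0]},
    {"dp":[-0.072,-0.552,0],"rotation":[0,0,0]},
    {"dp":[-0.108,-0.828,0],"rotation":[0,0,0]},
    {"dp":[-0.108,-0.828,0],"rotation":[0,0,0]},
    {"dp":[-0.108,-0.828,0],"rotation":[0,0,0]}
  ]
}}

```text
clock: 9.52
position: [0.6231, -0.0594, 0.0406]
ee_rot: [0.0, 0.752, 0.659, 0.0]
contact_force: [-1.6, 0.6, 0.1]
width: 0.0555
```

```bash
python3 look.py d side wrist top
python3 - <<'E'
from h import *
import pickle
save(pickle.load(open("side_d.pkl","rb")),"side_dc.png",(260,140,340,240),6)
st=monitor.get_state()["position"]; d=np.array([.129,.9916])
for n in ("wrist","side","top"):
    im=pickle.load(open(n+"_d.pkl","rb")); P=cloud(im).reshape(-1,3); C=im["color"].reshape(-1,3).astype(int)
    r=P[:,:2]-st[:2]; a=r@d; l=r@np.array([d[1],-d[0]])
    sat=C.max(1)-C.min(1)
    k=(abs(l)<.012)&(abs(a)<.14)&(P[:,2]>.02)&(P[:,2]<.052)&((sat<45)|(C[:,2]-C[:,0]>40))&(C.max(1)>70)
    print(n)
    for lo in np.arange(-.06,.12,.02):
        q=k&(a>=lo)&(a<lo+.02)
        if q.sum()>4: print("  a%.2f n%d lat %.4f ztop %.4f"%(lo+.01,q.sum(),np.percentile(l[q],[3,97]).mean(),np.percentile(P[q,2],90)))
    b=k&(C[:,2]-C[:,0]>40); print(" blue",a[b].min() if b.any() else 0,a[b].max() if b.any() else 0)
E
```

```text
9.5167 [ 0.62308125 -0.05940503  0.04062928] [1.20967623e-04 7.52133467e-01 6.59010789e-01 1.14416357e-04] [-1.63153311  0.60913112  0.10250629] 0.05549556886908844
wrist
  a-0.03 n46 lat 0.0013 ztop 0.0424
  a-0.01 n1093 lat 0.0015 ztop 0.0431
  a0.01 n1263 lat 0.0015 ztop 0.0437
  a0.03 n1433 lat 0.0013 ztop 0.0442
  a0.05 n1628 lat 0.0014 ztop 0.0448
  a0.07 n1868 lat 0.0012 ztop 0.0454
  a0.09 n2209 lat 0.0013 ztop 0.0460
  a0.11 n966 lat 0.0011 ztop 0.0464
 blue -0.020832433035050228 0.029383741164465692
side
  a-0.03 n7 lat -0.0003 ztop 0.0397
  a-0.01 n28 lat -0.0014 ztop 0.0440
  a0.01 n19 lat -0.0015 ztop 0.0441
  a0.03 n18 lat -0.0012 ztop 0.0442
  a0.09 n7 lat -0.0050 ztop 0.0464
  a0.11 n5 lat -0.0028 ztop 0.0472
 blue -0.02092255247406676 0.029761718140360747
top
  a0.03 n13 lat -0.0057 ztop 0.0449
  a0.05 n42 lat -0.0027 ztop 0.0447
  a0.07 n41 lat -0.0031 ztop 0.0461
  a0.09 n41 lat -0.0028 ztop 0.0470
  a0.11 n41 lat -0.0034 ztop 0.0484
 blue 0 0
```

View pics/side_dc.png

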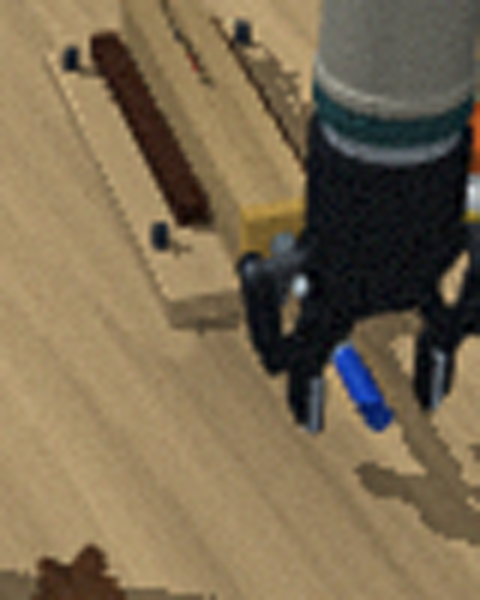

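View pics/wrist_d.png

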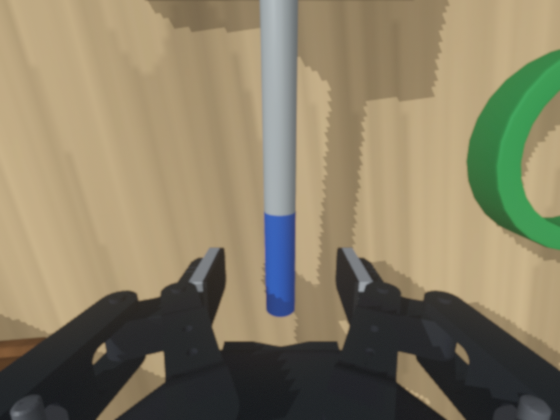

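Emit:
{"api": "send_rows", "payload": {
  "deltas": [
    {"dp":[0.01,0,-0.03],"rotation":[0,0,0]},
    {"dp":[0.01,0,-0.03],"rotation":[0,0,0]},
    {"dp":[0.01,0,-0.03],"rotation":[0,0,0]}
  ]
}}

```text
clock: 9.92
position: [0.6242, -0.0566, 0.0366]
ee_rot: [-0.0, 0.751, 0.661, -0.0]
contact_force: [0.5, -0.1, 0.7]
width: 0.0555
```

Emit:
{"api": "send_rows", "payload": {
  "deltas": [
    {"dp":[0,0,0],"rotation":[0,0,0]},
    {"dp":[0,0,0],"rotation":[0,0,0]},
    {"dp":[0,0,0],"rotation":[0,0,0]},
    {"dp":[0,0,0],"rotation":[0,0,0]},
    {"dp":[0,0,0],"rotation":[0,0,0]},
    {"dp":[0,0,0],"rotation":[0,0,0]},
    {"dp":[0,0,0],"rotation":[0,0,0]},
    {"dp":[0,0,0],"rotation":[0,0,0]}
  ],
  "fingers": 1,
  "grip_force": 60
}}

```text
clock: 10.58
position: [0.6242, -0.0574, 0.037]
ee_rot: [-0.0, 0.751, 0.66, 0.0]
contact_force: [-1.0, 1.3, 1.5]
width: 0.012
```

Emit:
{"api": "send_rows", "payload": {
  "deltas": [
    {"dp":[0,0,0.015],"rotation":[0,0,0]},
    {"dp":[0,0,0.03],"rotation":[0,0,0]},
    {"dp":[0,0,0.03],"rotation":[0,0,0]},
    {"dp":[0,0,0.03],"rotation":[0,0,0]}
  ]
}}

```text
clock: 10.92
position: [0.6241, -0.0578, 0.0403]
ee_rot: [0.0, 0.751, 0.66, -0.0]
contact_force: [-0.7, 0.5, -2.9]
width: 0.0121
```

Emit:
{"api": "send_rows", "payload": {
  "deltas": [
    {"dp":[0.006,0.05,0],"rotation":[0,0,0]},
    {"dp":[0.013,0.1,0],"rotation":[0,0,0]},
    {"dp":[0.019,0.15,0],"rotation":[0,0,0]},
    {"dp":[0.019,0.15,0],"rotation":[0,0,0]},
    {"dp":[0.019,0.15,0],"rotation":[0,0,0]}
  ]
}}

```text
clock: 11.33
position: [0.6266, -0.0387, 0.0405]
ee_rot: [-0.0, 0.751, 0.661, 0.0]
contact_force: [-0.3, 0.3, -3.1]
width: 0.0121
```

Emit:
{"api": "send_rows", "payload": {
  "deltas": [
    {"dp":[0.006,0.05,0],"rotation":[0,0,0]},
    {"dp":[0.014,0.11,0],"rotation":[0,0,0]},
    {"dp":[0.014,0.11,0],"rotation":[0,0,0]},
    {"dp":[0.014,0.11,0],"rotation":[0,0,0]}
  ]
}}

```text
clock: 11.67
position: [0.6284, -0.0255, 0.0406]
ee_rot: [-0.0, 0.751, 0.66, 0.0]
contact_force: [-0.4, 0.2, -2.1]
width: 0.012
```

Emit:
{"api": "send_rows", "payload": {
  "deltas": [
    {"dp":[0.003,0.021,0],"rotation":[0,0,0]},
    {"dp":[0.0054,0.0413,0],"rotation":[0,0,0]},
    {"dp":[0.0054,0.0413,0],"rotation":[0,0,0]},
    {"dp":[0.0054,0.0413,0],"rotation":[0,0,0]}
  ]
}}

```text
clock: 12.0
position: [0.6289, -0.0212, 0.0405]
ee_rot: [-0.0, 0.751, 0.66, 0.0]
contact_force: [-1.3, 0.8, -2.0]
width: 0.0121
```

Emit:
{"api": "send_rows", "payload": {
  "deltas": [
    {"dp":[0.003,0.021,0],"rotation":[0,0,0]},
    {"dp":[0.0054,0.0413,0],"rotation":[0,0,0]},
    {"dp":[0.0054,0.0413,0],"rotation":[0,0,0]},
    {"dp":[0.0054,0.0413,0],"rotation":[0,0,0]}
  ]
}}

```text
clock: 12.33
position: [0.6295, -0.0162, 0.0406]
ee_rot: [-0.0, 0.751, 0.66, 0.0]
contact_force: [-0.5, 0.9, -2.0]
width: 0.012
```

Depth about 141 mm, no bush yet. A quick look through the slot from the top.

```bash
python3 look.py e top wrist side
python3 - <<'E'
from h import *
import pickle
im=pickle.load(open("top_e.pkl","rb"));save(im,"top_ec.png",(110,105,240,185),6)
for t,n in (("0","top0.pkl"),("e","top_e.pkl")):
    im=pickle.load(open(n,"rb")); P=cloud(im); C=im["color"].astype(int)
    m=np.array([.6393,.064]);d=np.array([.129,.9916]); r=P[...,:2]-m+np.array([.0027,0]); a=r@d; l=r@np.array([d[1],-d[0]])
    k=(C[...,0]-C[...,1]>60)&(abs(l)<.012)&(a>.1)&(a<.25)
    print(t,k.sum(),np.percentile(a[k],[0,5,50,95,100]) if k.any() else 0, np.median(P[k],axis=0) if k.any() else 0)
E
```

```text
12.3333 [ 0.62952216 -0.01619857  0.0405638 ] [-1.32836778e-04  7.51024367e-01  6.60274470e-01  8.49295997e-05] [-0.50232652  0.94268202 -1.99445909] 0.011998676958404144
0 0 0 0
e 1 [0.18085735 0.18085735 0.18085735 0.18085735 0.18085735] [0.6624     0.24303303 0.04771718]
```

View pics/top_ec.png

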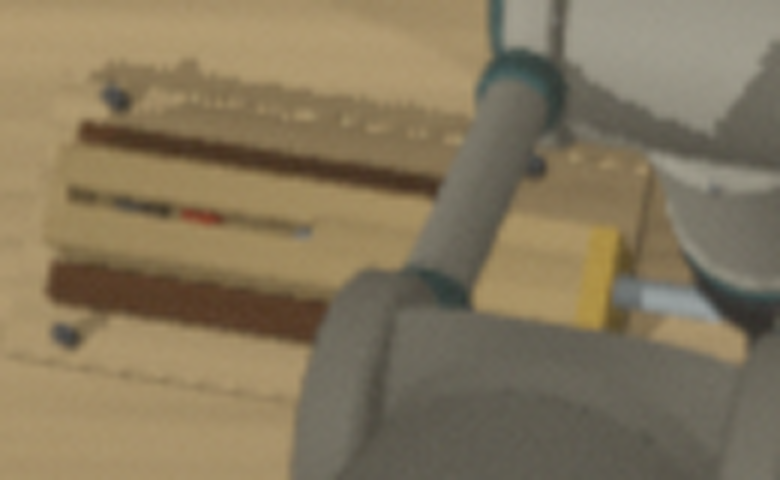

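View pics/wrist_e.png

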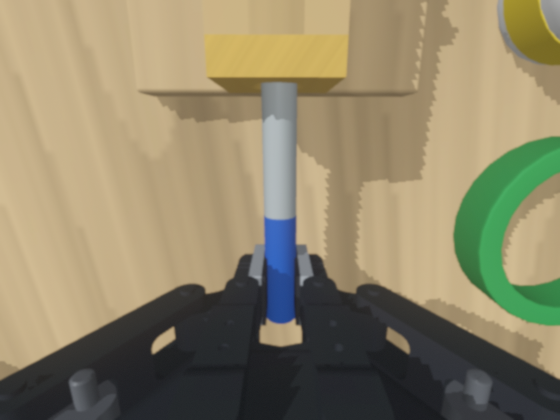

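Emit:
{"api": "send_rows", "payload": {
  "deltas": [
    {"dp":[0.005,0.04,0],"rotation":[0,0,0]},
    {"dp":[0.011,0.083,0],"rotation":[0,0,0]},
    {"dp":[0.011,0.083,0],"rotation":[0,0,0]},
    {"dp":[0.011,0.083,0],"rotation":[0,0,0]}
  ]
}}

```text
clock: 12.82
position: [0.6309, -0.0055, 0.0406]
ee_rot: [-0.0, 0.751, 0.66, 0.0]
contact_force: [-1.9, 0.7, -2.3]
width: 0.012
```

Emit:
{"api": "send_rows", "payload": {
  "deltas": [
    {"dp":[0.003,0.021,0],"rotation":[0,0,0]},
    {"dp":[0.0054,0.0413,0],"rotation":[0,0,0]},
    {"dp":[0.0054,0.0413,0],"rotation":[0,0,0]},
    {"dp":[0.0054,0.0413,0],"rotation":[0,0,0]}
  ]
}}

```text
clock: 13.15
position: [0.6314, -0.0013, 0.0406]
ee_rot: [-0.0, 0.751, 0.66, 0.0]
contact_force: [-2.1, -1.1, -1.1]
width: 0.012
```

Emit:
{"api": "send_rows", "payload": {
  "deltas": [
    {"dp":[0.003,0.021,0],"rotation":[0,0,0]},
    {"dp":[0.0054,0.0413,0],"rotation":[0,0,0]},
    {"dp":[0.0054,0.0413,0],"rotation":[0,0,0]},
    {"dp":[0.0054,0.0413,0],"rotation":[0,0,0]}
  ]
}}

```text
clock: 13.48
position: [0.6321, 0.0037, 0.0406]
ee_rot: [-0.0, 0.751, 0.66, 0.0]
contact_force: [-2.6, -0.2, -0.9]
width: 0.0118
```

```bash
python3 look.py f top
python3 - <<'E'
from h import *
import pickle
im=pickle.load(open("top_f.pkl","rb"));save(im,"top_fc.png",(115,125,175,155),12)
E
```

```text
13.4833 [0.63205442 0.00365568 0.0405761 ] [-1.70780994e-04  7.51017226e-01  6.60282588e-01  2.32656020e-05] [-2.60042441 -0.19518936 -0.85727814] 0.011815332652044284
```

View pics/top_fc.png

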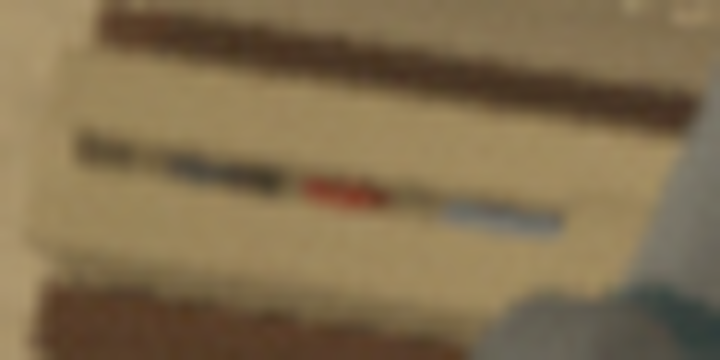

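Emit:
{"api": "send_rows", "payload": {
  "deltas": [
    {"dp":[0,0.021,0],"rotation":[0,0,0]},
    {"dp":[0.003,0.0413,0],"rotation":[0,0,0]},
    {"dp":[0.003,0.05,0],"rotation":[0,0,0]},
    {"dp":[0.003,0.05,0],"rotation":[0,0,0]}
  ]
}}

```text
clock: 13.87
position: [0.6328, 0.0098, 0.0406]
ee_rot: [0.0, 0.751, 0.66, 0.0]
contact_force: [-2.3, -0.7, -0.6]
width: 0.0118
```

Emit:
{"api": "send_rows", "payload": {
  "deltas": [
    {"dp":[0.001,0.008,0],"rotation":[0,0,0]},
    {"dp":[0.002,0.016,0],"rotation":[0,0,0]},
    {"dp":[0.002,0.016,0],"rotation":[0,0,0]}
  ]
}}

```text
clock: 14.12
position: [0.6329, 0.0114, 0.0406]
ee_rot: [0.0, 0.751, 0.66, 0.0]
contact_force: [-2.9, -1.1, -0.8]
width: 0.012
```

Emit:
{"api": "send_rows", "payload": {
  "deltas": [
    {"dp":[0.001,0.008,0],"rotation":[0,0,0]},
    {"dp":[0.002,0.016,0],"rotation":[0,0,0]},
    {"dp":[0.002,0.016,0],"rotation":[0,0,0]}
  ]
}}

```text
clock: 14.37
position: [0.6331, 0.0134, 0.0406]
ee_rot: [0.0, 0.751, 0.66, 0.0]
contact_force: [-2.5, -0.1, -1.0]
width: 0.0121
```

Emit:
{"api": "send_rows", "payload": {
  "deltas": [
    {"dp":[0.001,0.008,0],"rotation":[0,0,0]},
    {"dp":[0.002,0.016,0],"rotation":[0,0,0]},
    {"dp":[0.002,0.016,0],"rotation":[0,0,0]}
  ]
}}

```text
clock: 14.62
position: [0.6334, 0.0153, 0.0406]
ee_rot: [0.0, 0.751, 0.66, 0.0]
contact_force: [-2.4, -2.0, -0.9]
width: 0.0119
```

Emit:
{"api": "send_rows", "payload": {
  "deltas": [
    {"dp":[0.001,0.008,0],"rotation":[0,0,0]},
    {"dp":[0.002,0.016,0],"rotation":[0,0,0]},
    {"dp":[0.002,0.016,0],"rotation":[0,0,0]}
  ]
}}

```text
clock: 14.87
position: [0.6336, 0.0173, 0.0406]
ee_rot: [0.0, 0.751, 0.66, 0.0]
contact_force: [-2.7, -1.7, 0.6]
width: 0.0122
```

Emit:
{"api": "send_rows", "payload": {
  "deltas": [
    {"dp":[0.001,0.008,0],"rotation":[0,0,0]},
    {"dp":[0.002,0.016,0],"rotation":[0,0,0]},
    {"dp":[0.002,0.016,0],"rotation":[0,0,0]}
  ]
}}

```text
clock: 15.12
position: [0.6337, 0.0183, 0.0406]
ee_rot: [0.0, 0.751, 0.66, -0.001]
contact_force: [-3.0, -4.2, 0.4]
width: 0.012
```

```bash
python3 look.py g top
python3 - <<'E'
from h import *
import pickle
im=pickle.load(open("top_g.pkl","rb"));save(im,"top_gc.png",(115,125,175,155),12)
E
```

```text
15.1167 [0.6336592  0.01829257 0.04058482] [ 4.96917129e-04  7.50866230e-01  6.60453885e-01 -5.69218472e-04] [-3.03163202 -4.18952552  0.3634223 ] 0.011970095789607497
```

View pics/top_gc.png

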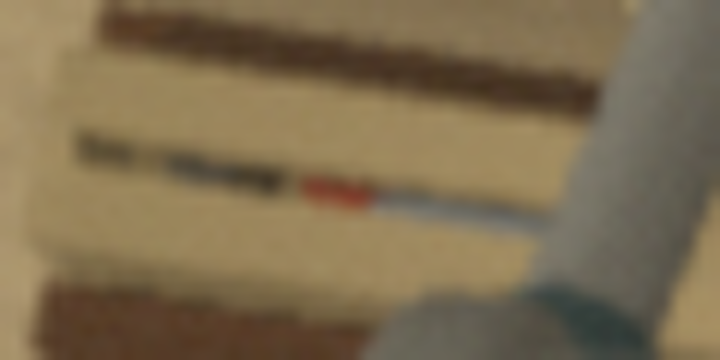

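Emit:
{"api": "send_rows", "payload": {
  "deltas": [
    {"dp":[0.001,0.008,0],"rotation":[0,0,0]},
    {"dp":[0.002,0.016,0],"rotation":[0,0,0]},
    {"dp":[0.002,0.016,0],"rotation":[0,0,0]}
  ]
}}

```text
clock: 15.42
position: [0.6338, 0.0187, 0.0406]
ee_rot: [0.001, 0.751, 0.661, -0.002]
contact_force: [-3.1, -8.4, 0.3]
width: 0.0121
```

Emit:
{"api": "send_rows", "payload": {
  "deltas": [
    {"dp":[0.001,0.008,0],"rotation":[0,0,0]},
    {"dp":[0.002,0.016,0],"rotation":[0,0,0]},
    {"dp":[0.002,0.016,0],"rotation":[0,0,0]}
  ]
}}

```text
clock: 15.67
position: [0.6339, 0.0203, 0.0406]
ee_rot: [0.001, 0.751, 0.661, -0.002]
contact_force: [-2.4, -9.7, -1.0]
width: 0.0121
```

Emit:
{"api": "send_rows", "payload": {
  "deltas": [
    {"dp":[0.001,0.008,0],"rotation":[0,0,0]},
    {"dp":[0.002,0.016,0],"rotation":[0,0,0]},
    {"dp":[0.002,0.016,0],"rotation":[0,0,0]}
  ]
}}

```text
clock: 15.92
position: [0.6341, 0.0221, 0.0406]
ee_rot: [0.001, 0.751, 0.661, -0.002]
contact_force: [-3.1, -8.4, -0.4]
width: 0.0117
```

Emit:
{"api": "send_rows", "payload": {
  "deltas": [
    {"dp":[0.001,0.006,0],"rotation":[0,0,0]},
    {"dp":[0.001,0.012,0],"rotation":[0,0,0]},
    {"dp":[0.001,0.012,0],"rotation":[0,0,0]}
  ]
}}

```text
clock: 16.17
position: [0.6343, 0.0236, 0.0406]
ee_rot: [0.001, 0.751, 0.661, -0.002]
contact_force: [-3.1, -9.7, 0.9]
width: 0.0121
```

Emit:
{"api": "send_rows", "payload": {
  "deltas": [
    {"dp":[0,0.004,0],"rotation":[0,0,0]},
    {"dp":[0.001,0.008,0],"rotation":[0,0,0]},
    {"dp":[0.001,0.008,0],"rotation":[0,0,0]}
  ]
}}

```text
clock: 16.42
position: [0.6344, 0.0245, 0.0406]
ee_rot: [0.001, 0.751, 0.661, -0.002]
contact_force: [-1.9, -9.7, 1.3]
width: 0.0117
```

Emit:
{"api": "send_rows", "payload": {
  "deltas": [
    {"dp":[0,0.004,0],"rotation":[0,0,0]},
    {"dp":[0.001,0.008,0],"rotation":[0,0,0]},
    {"dp":[0.001,0.008,0],"rotation":[0,0,0]}
  ]
}}

```text
clock: 16.67
position: [0.6345, 0.0254, 0.0406]
ee_rot: [0.001, 0.751, 0.661, -0.002]
contact_force: [-2.8, -9.2, 0.6]
width: 0.0117
```

```bash
python3 look.py i top
python3 - <<'E'
from h import *
import pickle
im=pickle.load(open("top_i.pkl","rb"));save(im,"top_ic.png",(115,125,175,155),12)
E
```

```text
16.6667 [0.63453031 0.02541305 0.04064576] [ 0.0014355   0.75070946  0.66062859 -0.00176465] [-2.75073281 -9.23781298  0.64825929] 0.011659106057566782
```

View pics/top_ic.png

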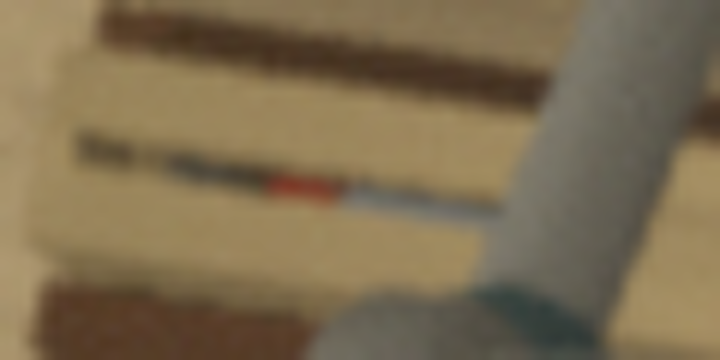

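Emit:
{"api": "send_rows", "payload": {
  "deltas": [
    {"dp":[0,0.004,0],"rotation":[0,0,0]},
    {"dp":[0.001,0.008,0],"rotation":[0,0,0]},
    {"dp":[0.001,0.008,0],"rotation":[0,0,0]}
  ]
}}

```text
clock: 16.97
position: [0.6346, 0.0264, 0.0407]
ee_rot: [0.001, 0.751, 0.661, -0.002]
contact_force: [-4.0, -9.8, 0.3]
width: 0.0121
```

Emit:
{"api": "send_rows", "payload": {
  "deltas": [
    {"dp":[0,0.003,0],"rotation":[0,0,0]},
    {"dp":[0.001,0.006,0],"rotation":[0,0,0]},
    {"dp":[0.001,0.006,0],"rotation":[0,0,0]}
  ]
}}

```text
clock: 17.22
position: [0.6347, 0.027, 0.0407]
ee_rot: [0.001, 0.751, 0.661, -0.002]
contact_force: [-3.9, -9.5, 0.9]
width: 0.0118
```

Emit:
{"api": "send_rows", "payload": {
  "deltas": [
    {"dp":[-0.001,0.003,0],"rotation":[0,0,0]},
    {"dp":[-0.002,0.006,0],"rotation":[0,0,0]},
    {"dp":[-0.002,0.006,0],"rotation":[0,0,0]}
  ]
}}

```text
clock: 17.47
position: [0.6348, 0.0278, 0.0407]
ee_rot: [0.002, 0.751, 0.661, -0.002]
contact_force: [-3.1, -10.4, -0.3]
width: 0.012
```

Emit:
{"api": "send_rows", "payload": {
  "deltas": [
    {"dp":[0,0.003,0],"rotation":[0,0,0]},
    {"dp":[0,0.006,0],"rotation":[0,0,0]},
    {"dp":[0,0.006,0],"rotation":[0,0,0]}
  ]
}}

```text
clock: 17.72
position: [0.6348, 0.0279, 0.0407]
ee_rot: [0.002, 0.751, 0.661, -0.002]
contact_force: [-3.0, -11.8, 0.8]
width: 0.012
```

Emit:
{"api": "send_rows", "payload": {
  "deltas": [
    {"dp":[0,0.002,0],"rotation":[0,0,0]},
    {"dp":[0,0.004,0],"rotation":[0,0,0]},
    {"dp":[0,0.004,0],"rotation":[0,0,0]}
  ]
}}

```text
clock: 17.97
position: [0.6348, 0.0281, 0.0407]
ee_rot: [0.002, 0.751, 0.661, -0.002]
contact_force: [-2.9, -12.3, 0.6]
width: 0.0121
```

```bash
python3 look.py j top
python3 - <<'E'
from h import *
import pickle
im=pickle.load(open("top_j.pkl","rb"));save(im,"top_jc.png",(115,125,175,155),12)
E
```

```text
17.9667 [0.63476424 0.02810898 0.0406571 ] [ 0.00212324  0.75059682  0.66075377 -0.00208934] [ -2.87434192 -12.31471078   0.57322387] 0.012111738111615611
```

View pics/top_jc.png

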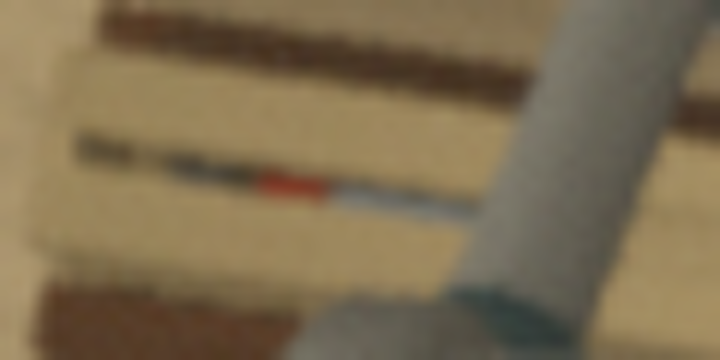

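Emit:
{"api": "send_rows", "payload": {
  "deltas": [
    {"dp":[0,0.002,0],"rotation":[0,0,0]},
    {"dp":[0,0.004,0],"rotation":[0,0,0]},
    {"dp":[0,0.004,0],"rotation":[0,0,0]},
    {"dp":[0,0.004,0],"rotation":[0,0,0]}
  ]
}}

```text
clock: 18.35
position: [0.6348, 0.0283, 0.0407]
ee_rot: [0.002, 0.751, 0.661, -0.002]
contact_force: [-3.0, -12.3, -0.5]
width: 0.0121
```

Emit:
{"api": "send_rows", "payload": {
  "deltas": [
    {"dp":[0,0.002,0],"rotation":[0,0,0]},
    {"dp":[0,0.004,0],"rotation":[0,0,0]},
    {"dp":[0,0.004,0],"rotation":[0,0,0]},
    {"dp":[0,0.004,0],"rotation":[0,0,0]}
  ]
}}

```text
clock: 18.68
position: [0.6347, 0.0285, 0.0406]
ee_rot: [0.002, 0.75, 0.661, -0.002]
contact_force: [-3.6, -13.7, -0.1]
width: 0.0118
```

Emit:
{"api": "send_rows", "payload": {
  "deltas": [
    {"dp":[0,-0.012,0],"rotation":[0,0,0]},
    {"dp":[0,-0.024,0],"rotation":[0,0,0]},
    {"dp":[0,-0.024,0],"rotation":[0,0,0]}
  ]
}}

```text
clock: 18.93
position: [0.6347, 0.0278, 0.0406]
ee_rot: [0.001, 0.751, 0.66, -0.001]
contact_force: [-3.2, -7.0, 0.8]
width: 0.0121
```

Emit:
{"api": "send_rows", "payload": {
  "deltas": [
    {"dp":[0,0,0],"rotation":[0,0,0]},
    {"dp":[0,0,0],"rotation":[0,0,0]},
    {"dp":[0,0,0],"rotation":[0,0,0]},
    {"dp":[0,0,0],"rotation":[0,0,0]},
    {"dp":[0,0,0],"rotation":[0,0,0]},
    {"dp":[0,0,0],"rotation":[0,0,0]}
  ],
  "fingers": -0.3
}}

```text
clock: 19.43
position: [0.6351, 0.0302, 0.0407]
ee_rot: [0.0, 0.751, 0.66, 0.0]
contact_force: [0.6, -0.1, 1.6]
width: 0.0555
```

Emit:
{"api": "send_rows", "payload": {
  "deltas": [
    {"dp":[0,0,0.2],"rotation":[0,0,0]},
    {"dp":[0,0,0.4],"rotation":[0,0,0]},
    {"dp":[0,-0.2,0.7],"rotation":[0,0,0]},
    {"dp":[0,-0.5,1],"rotation":[0,0,0]},
    {"dp":[0,-0.9,1],"rotation":[0,0,0]},
    {"dp":[0,-1,1],"rotation":[0,0,0]}
  ]
}}

```text
clock: 19.93
position: [0.6367, -0.0931, 0.1642]
ee_rot: [0.004, 0.751, 0.66, 0.002]
contact_force: [0.6, 0.0, -0.4]
width: 0.0554
```

Emit:
{"api": "send_rows", "payload": {
  "deltas": [
    {"dp":[0,-0.3,0],"rotation":[0,0,0]},
    {"dp":[0,-0.6,0],"rotation":[0,0,0]},
    {"dp":[0,-1,0],"rotation":[0,0,0]},
    {"dp":[0,-1,0],"rotation":[0,0,0]}
  ]
}}

```text
clock: 20.27
position: [0.635, -0.2172, 0.1606]
ee_rot: [0.002, 0.752, 0.659, -0.001]
contact_force: [0.3, 0.5, -0.2]
width: 0.0554
```

```bash
python3 look.py k top side
python3 - <<'E'
from h import *
import pickle
im=pickle.load(open("top_k.pkl","rb"));save(im,"top_kc.png",(115,125,175,155),12)
E
```

```text
20.2667 [ 0.63501086 -0.21716547  0.16058838] [ 0.0023699   0.75240645  0.65869397 -0.00108204] [ 0.30631825  0.48641569 -0.17877454] 0.05537253600724305
```

View pics/top_kc.png

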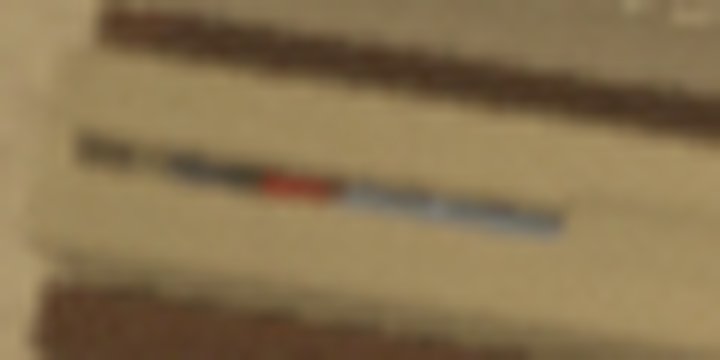

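View pics/top_k.png

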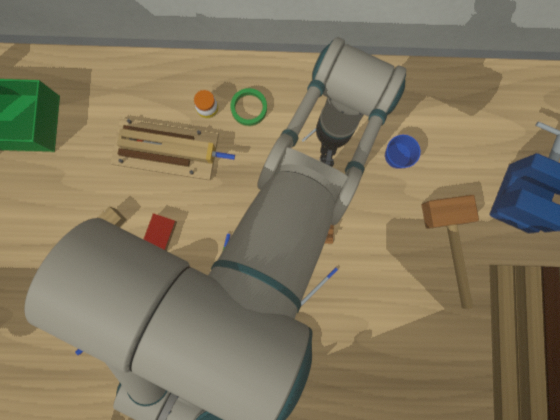

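View pics/side_k.png

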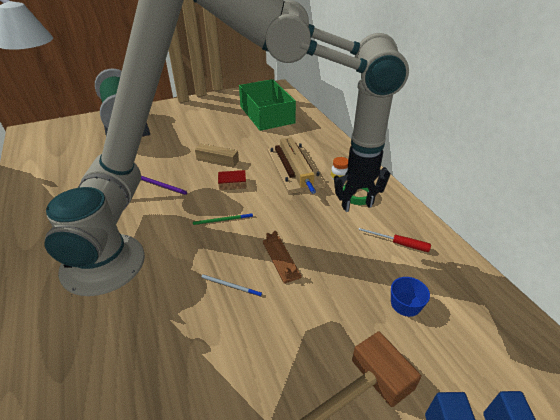

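```bash
python3 -c "
from rig import manip
print(manip.sign_off())"
```

```text
the job is handed in; nothing more can be done
None
```

The rod is in the bore with the red bush pushed against its seat, and I handed the job in at about 20 s of robot time, out of the 64 s allowed. The hand-in call gives no verdict.

- **First push:** I took the steel rod by its middle from the stand (the larger of the two steel rods, neither green nor purple). I pushed its nose about 100 mm into the bore and let go.
- **Second push:** I took the rod again about 22 mm from its blue tail end and pushed on in small steps. The nose met the bush at roughly 175 mm.
- **Bush travel:** The bush slid about 9 mm at a steady 9 to 10 N. It then stalled and the force climbed to 13.7 N, where I stopped. The 18 N limit was never reached in any reading.
- **Release:** I eased the load, opened the fingers and moved the arm clear.

**Last checks:** In the top picture the bush stayed where it was under load after I let go (pixel columns 260–328 in the enlarged crop). The rod stayed in the bore with its tail sticking out. The bystanders that show in the top and side pictures look undisturbed. The final tool force was near zero.

**Uncertain or disagreeing:**
- That the bush is fully home rests on the stall, the force climb and the slot picture, because the joint itself cannot be read.
- The wrist camera placed things about 3 mm differently sideways from the other two cameras. I corrected for this before inserting the rod.
- A sideways force of about 3 N stayed on the rod while pushing.

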